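# Put the dust covers on the clean beakers

## Robot

A 6-joint arm with a two-finger parallel gripper is mounted at the origin on a cart in front of the work surface, level with it; the furniture and walls round the work are solid. World frame = base frame: x ahead of the robot, y to its left, z up, the work surface at z = 0. Lengths are in m, angles in rad, forces in N, time in s.
With the tool pointing down it reaches from about 0.25 to 0.725 m from the base axis. Payload 4 kg.
Tool frame: the origin (TCP) lies at the very end of the fingers, on their centre line; the grasp point (between the pads) lies 19 mm behind it; z points along the fingers, y is the line along which they close (so a half turn about z gives the same grasp; the last joint's range is limited). The gripper opens to 85 mm and grips with 20 to 120 N. Pads are 22 mm wide; open, the fingers measure 114 mm over their backs; the gripper's body (76 mm by 85 mm) begins 54 mm behind the grasp point. The pads swing forward as they close: fully open they stand 13 mm farther back than shut.
Start: joints at [-1.13, 0.241, 0.005, 1.335, 0, 1.571], TCP at [0.213, -0.452, 0.231] pointing down, gripper open.
Joint ranges: [-2.72, 2.72], [-1.05, 1.87], [-1.09, 1.28], [-1.99, 2.15], [-1.42, 1.44], [-3.14, 3.14]. Speed limits (rad/s): [2.79, 2.79, 3.14, 3.14, 3.14, 3.14].

## Interface

Orientations are given as a rotation vector (axis times angle).
In Python, from workcell import telemetry, vision, ctrl gives the robot as it stands.
- The arm moves only by the tool play_rows, never from a script. Its argument "moves" is a list of rows, each an object with "delta_pos": the shift along the tool's x, y, z in cm, a list of three; "delta_rot": the turn, a rotation vector about the tool's x, y, z in degrees, a list of three; "hand": the gripper command: -1 is shut, 1 is fully open, values between are in proportion. A call has 1 to 20 rows; each row shifts and turns the commanded pose from where the row before left it, along the tool's axes as they then stand; what a row does not reach is not made up. A row lasts 1/12 s, in which the tool goes at most 41.7 mm and 7.16 degrees, less where a joint would pass 70% of its speed; a pose out of reach is approached as far as the arm can. A call is refused whole if a number of a shift passes 4.17 or a number of a turn 7.16, either way. A call with a gripper value outside its range is refused whole. The fingers move at their own pace and stop on an object; "squeeze" is the grip in N (left out, the last holds). Time passes only in rows, so rows that do not move let the fingers close. It gives the time, the measured TCP pose, the force, the opening and the grip force at its end, in the units of the state.
- telemetry.get_state(): the state, without advancing time (a new reading comes with each control period).
- vision.camera(name): name is "side" or "top"; returns the picture (384x512x3 uint8, blue, green, red); there is no depth.
- vision.get_calibration(name): a dict with "camera_matrix" (3x3 intrinsics, pixels), "cam_to_world" (4x4, takes a point from camera to world coordinates). Camera axes: x right, y down, z forward; pixel columns grow to the right and rows downward; lengths in m; the calibration is good to about 2 mm. A picture is of the moment at which its call begins. get_calibration takes no time and is no camera call.
- ctrl.job_done(): hands the job in; it is judged then, once.
The state is a dict: "time_s": time; "joint_pos": joint angles; "joint_vel": joint speeds; "effort": joint torques, N m; "ee_pos": TCP position; "orientation": TCP orientation; "force": force on the tool from outside, world axes, zero at the start; "ft_torque": the same for the moment, N m; "opening": opening from 0.0 (shut) to 1.0 (fully open); "grip_force": force on a finger pad.
Only numpy, scipy, OpenCV 4.12 (cv2) and the standard library are available. Lean on these libraries where they do the work, as an engineer would, in place of code of your own. Each camera call takes 0.05 s, during which the arm holds its last target. There are 200 camera calls.

## Task

The four clean beakers on the bench stand open; close each of them against dust with the steel cover of its own size: the small cover on the small beaker, the large cover on the large one, and one of the two medium covers on each of the two medium beakers. Every cover must sit properly, its boss down in the mouth and its flange flat on the rim. Leave the beakers standing where they are, and do not tip any.

Things in the scene. Friction and masses are not known exactly. Their poses are not given: they have to be found in the camera images.
- beaker_small: Small clear glass beaker, empty, open, loose, 70 g: 43 mm across at the rim, 58 mm high, mouth at least 34 mm wide inside. Origin: centre of its underside; z up. Cover seated: cover origin 51 mm above this origin. Beakers and covers stand mixed, about 105 mm apart, along the worktop's front (edge at x 0.40); other small things there are not part of the job.
- beaker_medium_a: One of a pair: medium clear glass beaker, empty, open, loose, 100 g: 52 mm across at the rim, 70 mm high, mouth at least 42 mm wide inside. Origin: centre of its underside; z up. Cover seated: cover origin 63 mm above this origin. Either medium cover will do.
- beaker_medium_b: The other of the pair: medium clear glass beaker, empty, open, loose, 100 g: 52 mm across at the rim, 70 mm high, mouth at least 42 mm wide inside. Origin: centre of its underside; z up. Cover seated: cover origin 63 mm above this origin. The tester behind (x over 0.53, y 0.03 to 0.41) has a top plate 0.26 m high.
- beaker_large: Large clear glass beaker, empty, open, loose, 180 g: 71 mm across at the rim, 94 mm high, mouth at least 60 mm wide inside. Origin: centre of its underside; z up. Cover seated: cover origin 87 mm above this origin. A stirrer stands between the things: motor head over x 0.48 to 0.76, y -0.25 to -0.13, from 0.36 m up: cross nearer the robot.
- cover_small: Small steel beaker cover, loose, 35 g, on the work surface: flange 52 mm across (7 to 10 mm above the origin); below it a boss 27.6 mm across, 7 mm deep, chamfered 3 mm; on top a black round knob to grip, 18 mm across (straight sides 20 to 32 mm above the origin, top at 35.5) on a thin stem. Origin: centre of the underside of the boss; z up. Round: yaw means nothing.
- cover_medium_a: One of a pair: medium steel beaker cover, loose, 45 g, on the work surface: flange 62 mm across (7 to 10 mm above the origin); below it a boss 35.6 mm across, 7 mm deep, chamfered 3 mm; on top a black round knob to grip, 18 mm across (straight sides 20 to 32 mm above the origin, top at 35.5) on a thin stem. Origin: centre of the underside of the boss; z up. Round: yaw means nothing.
- cover_medium_b: The other of the pair: medium steel beaker cover, loose, 45 g, on the work surface: flange 62 mm across (7 to 10 mm above the origin); below it a boss 35.6 mm across, 7 mm deep, chamfered 3 mm; on top a black round knob to grip, 18 mm across (straight sides 20 to 32 mm above the origin, top at 35.5) on a thin stem. Origin: centre of the underside of the boss; z up. Round: yaw means nothing.
- cover_large: Large steel beaker cover, loose, 70 g, on the work surface: flange 82 mm across (7 to 10 mm above the origin); below it a boss 53 mm across, 7 mm deep, chamfered 3 mm; on top a black round knob to grip, 18 mm across (straight sides 20 to 32 mm above the origin, top at 35.5) on a thin stem. Origin: centre of the underside of the boss; z up. Round: yaw means nothing.
Mind the look-alikes: they are no part of the job. Leave any green look-alike of the cover_small alone.

How it is judged:
At the end, for the whole second after the job is handed in: every beaker stands upright (tilt below 0.07 rad) with the cover of its size on it, centred within 8 mm, level within 0.07 rad and at its seated height (4 mm below to 2.5 mm above); either medium cover may be on either medium beaker; all released and at rest (horizontal distance between cover_small and beaker_small below 0.008 m and z of cover_small in the frame of beaker_small between 0.047 and 0.0535 m and angle between each of cover_small, cover_large, beaker_small, beaker_medium_a, beaker_medium_b, beaker_large's own z axis and vertical below 0.07 rad and horizontal distance between cover_large and beaker_large below 0.008 m and z of cover_large in the frame of beaker_large between 0.083 and 0.0895 m and ((horizontal distance between cover_medium_a and beaker_medium_a below 0.008 m and z of cover_medium_a in the frame of beaker_medium_a between 0.059 and 0.0655 m and angle between each of cover_medium_a, cover_medium_b's own z axis and vertical below 0.07 rad and horizontal distance between cover_medium_b and beaker_medium_b below 0.008 m and z of cover_medium_b in the frame of beaker_medium_b between 0.059 and 0.0655 m) or (horizontal distance between cover_medium_a and beaker_medium_b below 0.008 m and z of cover_medium_a in the frame of beaker_medium_b between 0.059 and 0.0655 m and angle between each of cover_medium_a, cover_medium_b's own z axis and vertical below 0.07 rad and horizontal distance between cover_medium_b and beaker_medium_a below 0.008 m and z of cover_medium_b in the frame of beaker_medium_a between 0.059 and 0.0655 m)) and linear speed of each of cover_small, beaker_small, cover_medium_a, beaker_medium_a, cover_medium_b, beaker_medium_b, cover_large, beaker_large below 0.02 m/s); the robot touches nothing.
It fails at once if a beaker is pushed more than 30 mm from where it stood (distance of any of beaker_small, beaker_medium_a, beaker_medium_b, beaker_large from where it was at the start of the episode above 0.03 m).
It fails at once if a beaker is tipped (angle between any of beaker_small, beaker_medium_a, beaker_medium_b, beaker_large's own z axis and vertical above 0.35 rad).
It also fails if it takes over 109 s, if anything falls off the work surface, if the arm or the gripper's body presses on something with over 40 N, if the wrist force passes 120 N, or if a joint passes its speed limit or range.

## Working session

There is one attempt and no reset: what is moved stays moved. The work goes in short steps, Python scripts to look and compute and a tool call to move; the robot and the scene stay as the last step left them, time stands still between calls to the robot, and variables do not carry over. Pictures are saved under pics/ and viewed, at most 14 in all, crops included, and the job is handed in when it is done.

Besides the shell and the picture viewer there is one more tool, called after ">>>" as name(argument=value, ...), one argument or row to a line, values as JSON. play_rows: Moves the arm, as the interface text tells. Its arguments: {"type":"object","properties":{"moves":{"type":"array","items":{"type":"object","properties":{"delta_pos":{"type":"array","items":{"type":"number"}},"delta_rot":{"type":"array","items":{"type":"number"}},"hand":{"type":"number"}}}},"squeeze":{"type":"number"}},"required":["moves"]}

```bash
ls; mkdir -p pics
python3 - <<'E'
from workcell import telemetry, vision
import cv2, numpy as np
np.set_printoptions(precision=4,suppress=True)
s=telemetry.get_state(); print(s)
for n in("top","side"):
    im=vision.camera(n); cv2.imwrite(f"pics/{n}0.png",im); 
    cv2.imwrite(f"pics/{n}0v.png",cv2.resize(im,(800,600),interpolation=cv2.INTER_CUBIC))
    c=vision.get_calibration(n); print(n,c["camera_matrix"],c["cam_to_world"])
E
```

```text
pics
{'time_s': 0.0, 'joint_pos': array([-1.13  ,  0.2414,  0.0037,  1.3352,  0.    ,  1.5708]), 'joint_vel': array([ 0.0006, -0.0014, -0.0007, -0.0005, -0.0009, -0.0003]), 'effort': array([  0.0004, -37.2319,  25.2407,   0.017 ,   0.    ,  -0.    ]), 'ee_pos': array([ 0.2131, -0.4516,  0.2304]), 'orientation': array([-3.0636, -0.6864,  0.0007]), 'force': array([-1.1216, -0.1103,  0.3835]), 'ft_torque': array([-0.0208,  0.0129, -0.0462]), 'grip_force': 0.0, 'opening': 0.9982921912546565}
top [[359.212    0.     253.2979]
 [  0.     359.212  192.31  ]
 [  0.       0.       1.    ]] [[-0.0027 -0.981   0.1941  0.3316]
 [-1.      0.0023 -0.0025  0.0144]
 [ 0.002  -0.1941 -0.981   1.0567]
 [ 0.      0.      0.      1.    ]]
side [[416.2977   0.     260.763 ]
 [  0.     416.2977 188.6904]
 [  0.       0.       1.    ]] [[-0.9037 -0.2303  0.3609  0.0179]
 [-0.4278  0.5193 -0.7398  1.0836]
 [-0.0171 -0.823  -0.5678  0.8599]
 [ 0.      0.      0.      1.    ]]
```

View pics/top0v.png

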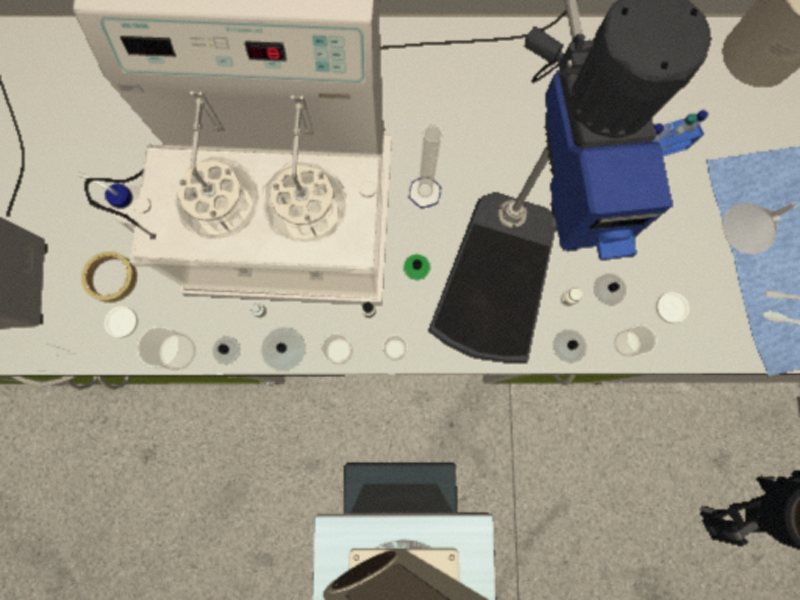

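View pics/side0v.png

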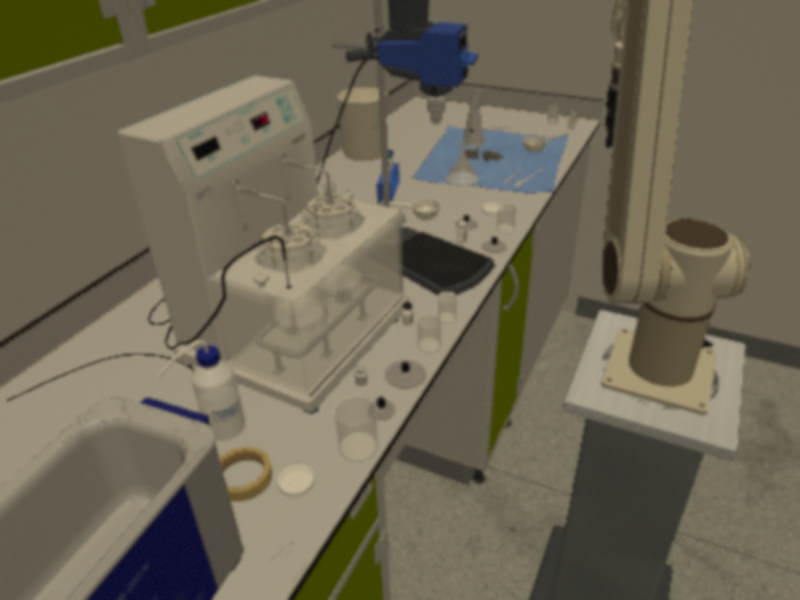

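The top view (scaled by 1.5625) shows a large beaker at about (175,350), medium beakers at (338,350) and (632,340), and a small one at (395,348). Covers are at (227,348), (283,348, large), (570,345) and (610,288), with the green decoy at (417,266). In the side view the same row runs along the edge. I'll zoom in for measuring.

Run:
```python
import cv2, numpy as np
im=cv2.imread("pics/top0.png")
a=im[195:240,85:265]; b=im[165:240,345:440]
f=lambda x,s:cv2.resize(x,None,fx=s,fy=s,interpolation=cv2.INTER_CUBIC)
A=f(a,4.4);B=f(b,5);o=np.zeros((600,800,3),np.uint8)
o[:A.shape[0],:A.shape[1]]=A; o[210:210+B.shape[0],:B.shape[1]]=B
o=cv2.convertScaleAbs(o,alpha=1.3,beta=-40)
cv2.imwrite("pics/topcrop.png",o)
s=cv2.imread("pics/side0.png"); s=f(s[120:310,185:345],3.15)
cv2.imwrite("pics/sidecrop.png",s[:600,:800])
```

```text
(no output)
```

View pics/topcrop.png

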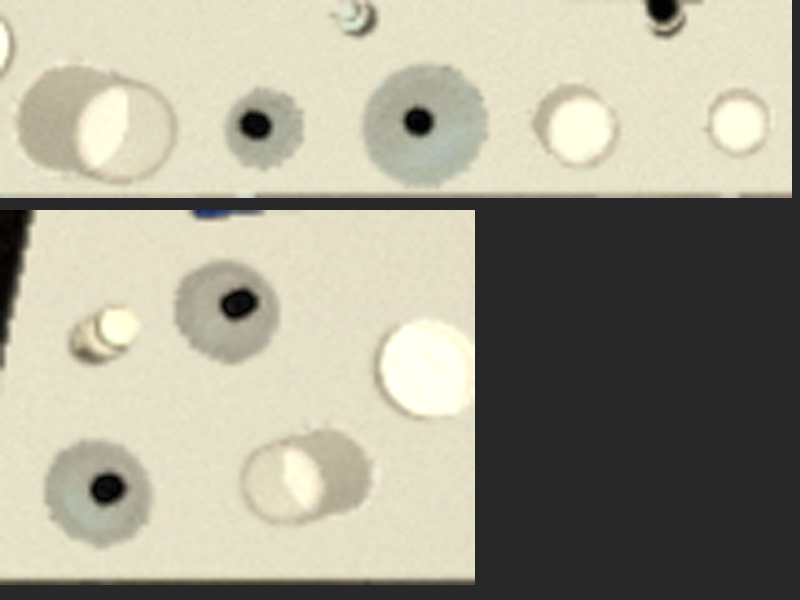

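View pics/sidecrop.png

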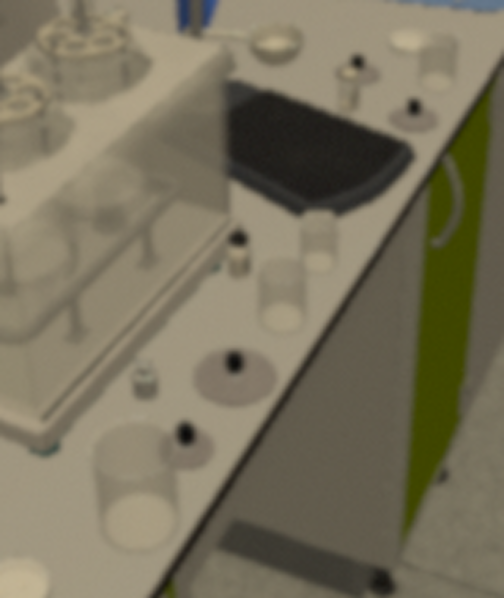

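The crops give the sizes: flange diameters match the small cover (top row, 264,127), the large one (425,125), and two mediums (lower crop, 98,492 and 228,310). The white discs are dishes. For beakers, the outward disc is the rim and the inward one the base. Next I'll measure them.

```bash
cat > h.py <<'E'
import cv2, numpy as np
from scipy.optimize import least_squares
from workcell import telemetry, vision
np.set_printoptions(precision=4,suppress=True)
class Cam:
    def __init__(s,n):
        c=vision.get_calibration(n); s.K=np.array(c["camera_matrix"]); s.T=np.array(c["cam_to_world"]); s.n=n
    def ray(s,uv,z):
        d=s.T[:3,:3]@np.linalg.inv(s.K)@[uv[0],uv[1],1]; o=s.T[:3,3]
        return (o+d*(z-o[2])/d[2])[:2]
    def proj(s,p):
        q=s.K@(s.T[:3,:3].T@(np.array(p)-s.T[:3,3])); return q[:2]/q[2]
def circ(pts,r0):
    f=lambda p:np.hypot(pts[:,0]-p[0],pts[:,1]-p[1])-p[2]
    return least_squares(f,[*pts.mean(0),r0],loss='soft_l1',f_scale=.5).x
def moves(target):  # tool-frame delta (cm) to a world target
    s=telemetry.get_state(); R=cv2.Rodrigues(np.array(s["orientation"]))[0]
    return R.T@(np.array(target)-s["ee_pos"])*100
E
python3 - <<'E'
from h import *
c=Cam("top"); im=cv2.imread("pics/top0.png")
bl=cv2.GaussianBlur(im,(0,0),.7).astype(float)
covers={"cs":(227,348,.052),"cl":(283,348,.082),"cm1":(570,345,.062),"cm2":(610,288,.062)}
for n,(u,v,d) in covers.items():
    u,v=u/1.5625,v/1.5625; R=int(d/2*345+5); x0,y0=int(u)-R,int(v)-R
    roi=bl[y0:y0+2*R,x0:x0+2*R]; bg=np.median(np.r_[roi[0],roi[:,0]],axis=0)
    m=(np.abs(roi-bg).sum(2)>45).astype(np.uint8)
    if y0+2*R>233: m[233-y0:]=0
    cs=cv2.findContours(m,cv2.RETR_EXTERNAL,cv2.CHAIN_APPROX_NONE)[0]; k=max(cs,key=cv2.contourArea)
    e=circ(k[:,0].astype(float),d/2*345); 
    dk=(roi.max(2)<85)
    w=np.clip(120-roi.mean(2),0,None)*(roi.mean(2)<100); yy,xx=np.mgrid[:2*R,:2*R]
    kn=np.array([(w*xx).sum(),(w*yy).sum()])/w.sum()
    o=np.array([x0,y0])
    print(n,"flange",c.ray(e[:2]+o,.0095),"diam",2*e[2]/345,"knob",c.ray(kn+o,.030))
beak={"bl":((110,325),(198,374),.071,.094),"bmA":((318,330),(356,367),.052,.070),"bs":((380,334),(411,364),.043,.058),"bmB":((610,322),(660,360),.052,.070)}
for n,(a,b,d,h) in beak.items():
    x0,y0=[int(q/1.5625) for q in a]; x1,y1=[int(q/1.5625) for q in b]
    roi=bl[y0:y1,x0:x1]; bg=np.median(np.r_[roi[0],roi[-1]],axis=0)
    m=(np.abs(roi-bg).sum(2)>16).astype(np.uint8)
    cs=cv2.findContours(m,cv2.RETR_EXTERNAL,cv2.CHAIN_APPROX_NONE)[0]
    k=cv2.convexHull(np.vstack(cs)) if n!="x" else 0
    m2=np.zeros_like(m); cv2.drawContours(m2,[k],-1,1,-1); k=cv2.findContours(m2,cv2.RETR_EXTERNAL,cv2.CHAIN_APPROX_NONE)[0][0]
    p=k[:,0]+np.array([x0,y0.__int__()]); p=p.astype(float)
    w=c.ray(p.mean(0),h/2); ax=c.proj([*w,h])-c.proj([*w,0]); L=np.linalg.norm(ax); ax/=L
    t=p@ax
    for nm,z,sg in(("rim",h,1),("base",0,-1)):
        rp=d/2*359/(1.05-z); q=p[sg*t>(sg*t).max()-rp*.8]
        e=circ(q,rp); f=lambda x:np.hypot(q[:,0]-x[0],q[:,1]-x[1])-rp
        ef=least_squares(f,e[:2]).x
        print(n,nm,"free",c.ray(e[:2],z),e[2]/rp,"fixedR",c.ray(ef,z),"L",L)
    print("  mid",c.ray((t.max()+t.min())/2*ax+((p@[-ax[1],ax[0]]).max()+(p@[-ax[1],ax[0]]).min())/2*np.array([-ax[1],ax[0]]),h/2))
E
```

```text
cs flange [0.4463 0.3296] diam 0.050673595448482385 knob [0.446 0.329]
cl flange [0.4508 0.2228] diam 0.07680302946108833 knob [0.4344 0.2285]
cm1 flange [ 0.4519 -0.3128] diam 0.06070212250342706 knob [ 0.4522 -0.3115]
cm2 flange [ 0.5608 -0.3963] diam 0.058943092505716034 knob [ 0.5607 -0.3955]
bl rim free [0.4648 0.4898] 0.4813141820843694 fixedR [0.4576 0.4661] L 14.3339723269742
bl base free [0.4601 0.5047] 3.2352341854872853 fixedR [0.4471 0.4166] L 14.3339723269742
  mid [0.4555 0.4488]
bmA rim free [0.4414 0.1194] 0.9777764491378889 fixedR [0.4409 0.1188] L 3.6770473737584797
bmA base free [0.4449 0.1195] 0.998196029105065 fixedR [0.445  0.1196] L 3.6770473737584797
  mid [0.444  0.1204]
bs rim free [0.4452 0.0149] 0.9334391385348325 fixedR [0.4434 0.0149] L 2.2588594264467403
bs base free [0.4484 0.0156] 0.9951787506736098 fixedR [0.4484 0.0156] L 2.2588594264467403
  mid [0.4467 0.0171]
bmB rim free [ 0.4554 -0.4186] 1.0401573510747177 fixedR [ 0.4558 -0.4201] L 10.657950308170017
bmB base free [ 0.4592 -0.4241] 1.0018269742676607 fixedR [ 0.4592 -0.424 ] L 10.657950308170017
  mid [ 0.4577 -0.4237]
```

Run:
```python
from h import *
c=Cam("top"); im=cv2.imread("pics/top0.png")
bl=cv2.GaussianBlur(im,(0,0),.7).astype(float)
print("edge row",c.proj([.40,.22,0]))
x0,y0,x1,y1=164,206,198,238
roi=bl[y0:y1,x0:x1]; bg=np.median(roi[:3].reshape(-1,3),axis=0)
m=(np.abs(roi-bg).sum(2)>40).astype(np.uint8)
k=max(cv2.findContours(m,cv2.RETR_EXTERNAL,cv2.CHAIN_APPROX_NONE)[0],key=cv2.contourArea)[:,0].astype(float)
k=k[k[:,1]<y1-y0-2]
e=circ(k,14); w=np.clip(120-roi.mean(2),0,None)*(roi.mean(2)<100); w[28:]=0
yy,xx=np.mgrid[:y1-y0,:x1-x0]; kn=np.array([(w*xx).sum(),(w*yy).sum()])/w.sum(); o=[x0,y0]
print("cl",c.ray(e[:2]+o,.0095),2*e[2]/345,"knob",c.ray(kn+o,.03))
x0,y0,x1,y1=87,205,128,238
roi=bl[y0:y1,x0:x1]; bg=np.median(roi[:3].reshape(-1,3),axis=0)
m=(np.abs(roi-bg).sum(2)>16).astype(np.uint8); 
for r in m: print(''.join('.#'[v] for v in r))
cs=cv2.findContours(m,cv2.RETR_EXTERNAL,cv2.CHAIN_APPROX_NONE)[0]
p=max(cs,key=cv2.contourArea)[:,0]+np.array(o)*0+[x0,y0]; p=p.astype(float); p=p[p[:,1]<y1-1]
ax=c.proj([.447,.43,.094])-c.proj([.447,.43,0]);ax/=np.linalg.norm(ax); t=p@ax
for nm,z,sg in(("rim",.094,1),("base",0,-1)):
    rp=.0355*359/(1.05-z); q=p[sg*t>(sg*t).max()-rp*.8]; e=circ(q,rp)
    ef=least_squares(lambda x:np.hypot(q[:,0]-x[0],q[:,1]-x[1])-rp,e[:2]).x
    print(nm,c.ray(e[:2],z),e[2]/rp,c.ray(ef,z))
```

```text
edge row [182.1272 239.7179]
cl [0.4484 0.2231] 0.08038315594972631 knob [0.4481 0.2231]
###......................................
###......................................
##.......................................
##.......................................
##............###........................
#........###########...#.................
#......###################...............
......#######################............
.....###########################.........
....##############################.......
....##################.....########......
...##################.#####.########.....
..#################.#######....######....
..################.########......#####...
..################.########......#####...
..###############.#########.......####...
.##########################.......#####..
.###############.##########.......#####..
.###############.##########........####..
.###############.##########........####..
..##############.#########.........####..
..##############.#########.........####..
..##############.#########.........####..
..##############.########.........####...
...#############.########.........####...
....#############.######.........####....
.....##################.........#####....
......############.##.........######.....
........##############.......######......
...........#######################.......
............#####################........
..................#############..........
.......................####..............
rim [0.4417 0.4217] 0.944527669571402 [0.4409 0.4193]
base [0.4463 0.4255] 1.0051803170535454 [0.4463 0.4253]
```

Run:
```python
from h import *
c=Cam("side"); im=cv2.imread("pics/side0.png")
B={"bl":(.446,.4245,.071,.094),"bmA":(.443,.1195,.052,.07),"bs":(.446,.0155,.043,.058),"bmB":(.458,-.4235,.052,.07)}
tiles=[]
for n,(x,y,d,h) in B.items():
    p=c.proj([x,y,h/2]); b=c.proj([x,y,0]); t=c.proj([x,y,h]); 
    print(n,"base",b,"top",t,"px radius",d/2*416/np.linalg.norm(c.T[:3,3]-[x,y,h/2]))
    g=im.mean(2); 
    for f in(.35,.5,.65):
        q=b+(t-b)*f; r=int(round(q[1])); u=int(round(q[0])); R=int(d/2*416/1.0)+6
        row=g[r-1:r+2].mean(0)[u-R:u+R+1]; print("  row",r,"u0",u-R,"axis",round(q[0],1),row.astype(int))
    x0,y0=int(p[0])-24,int(p[1])-30
    tl=cv2.resize(im[y0:y0+60,x0:x0+48],None,fx=8,fy=8,interpolation=cv2.INTER_CUBIC)[:,:]
    cv2.circle(tl,tuple(int(v) for v in ((b-[x0,y0])*8+4)),2,(0,0,255),-1);cv2.circle(tl,tuple(int(v) for v in ((t-[x0,y0])*8+4)),2,(255,0,0),-1)
    tiles.append(cv2.resize(tl,(240,300)))
o=np.hstack(tiles[:3]); lo,hi=np.percentile(o,[2,99]); o=np.clip((o-lo)/(hi-lo)*255,0,255).astype(np.uint8)
cv2.imwrite("pics/sb.png",o)
for n,(x,y) in {"cs":(.4463,.3296),"cl":(.4484,.2231),"cm1":(.4519,-.3128),"cm2":(.5608,-.3963)}.items():
    p=c.proj([x,y,.027]); x0,y0=(p-7).astype(int); roi=cv2.GaussianBlur(im,(0,0),.5)[y0:y0+15,x0:x0+15].mean(2)
    w=np.clip(95-roi,0,None); yy,xx=np.mgrid[:15,:15]; k=np.array([(w*xx).sum(),(w*yy).sum()])/w.sum()+[x0,y0]
    print(n,"pred",p,"seen",k,"xy at .027",c.ray(k,.027))
```

```text
bl base [227.556  286.9269] top [225.2886 261.8942] px radius 13.061128284821411
  row 278 u0 207 axis 226.8 [146 146 146 145 146 146 145 143 136 126 119 119 122 125 129 134 139 142
 145 147 148 148 150 150 149 148 146 144 141 137 132 127 121 122 131 141
 145 146 146 147 147]
  row 274 u0 206 axis 226.4 [146 145 146 146 146 146 146 145 141 131 122 119 120 122 122 124 125 127
 127 127 128 128 128 129 128 128 127 125 125 124 122 121 120 119 124 134
 142 146 147 146 147]
  row 271 u0 206 axis 226.1 [146 146 146 146 145 146 146 143 137 127 121 122 123 126 127 129 132 134
 135 135 135 136 135 134 131 129 129 129 126 124 122 120 119 119 124 134
 142 145 145 145 145]
bmA base [273.9797 222.1913] top [274.0001 204.9694] px radius 8.082813889792607
  row 216 u0 258 axis 274.0 [146 145 145 146 146 145 145 144 137 129 124 126 129 133 137 139 140 139
 137 134 130 127 123 126 134 142 146 146 146 146 146 146 143]
  row 214 u0 258 axis 274.0 [146 145 146 145 146 146 145 143 137 128 122 123 124 126 127 128 128 128
 127 126 124 122 121 125 134 142 145 146 146 146 146 146 146]
  row 211 u0 258 axis 27
[... 853 characters left out ...]
3 122 129 138 143 144 145 145 145 145 145 144 138]
  row 140 u0 307 axis 323.2 [143 144 144 144 144 144 144 144 144 143 137 127 123 123 124 126 125 125
 124 123 121 121 127 137 143 144 144 145 144 145 144 145 144]
  row 137 u0 307 axis 323.3 [144 142 140 138 137 137 138 141 141 140 136 128 122 122 123 124 125 123
 123 123 121 121 125 134 142 144 144 144 144 145 144 144 144]
cs pred [243.0962 257.2336] seen [243.62   257.5254] xy at .027 [0.4444 0.33  ]
cl pred [258.5766 234.561 ] seen [258.9952 234.6575] xy at .027 [0.447 0.223]
cm1 pred [315.7082 153.7006] seen [316.0388 153.8403] xy at .027 [ 0.4503 -0.3123]
cm2 pred [297.7611 139.5516] seen [298.2068 139.3726] xy at .027 [ 0.5597 -0.3986]
```

View pics/sb.png

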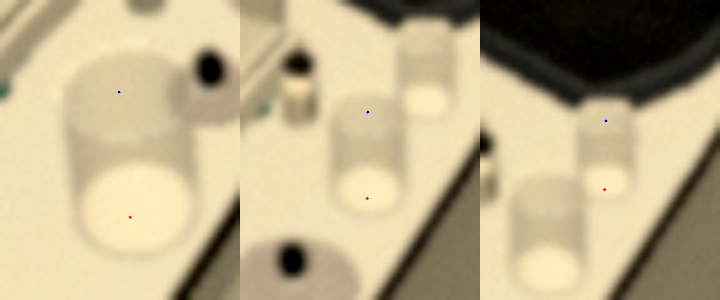

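Run:
```python
from h import *
c=Cam("top"); im=cv2.imread("pics/top0.png").mean(2)
def half(line,lo):  # sub-pixel first departure at half-level from background
    bg=np.median(line[:4]); i=np.argmax(np.abs(line-bg)>lo); return i-1+(lo-abs(line[i-1]-bg))/(abs(line[i]-bg)-abs(line[i-1]-bg))
for n,(x,y,r,h) in {"bl":(.4445,.4235,.0355,.094),"bmA":(.4438,.1195,.026,.07),"bs":(.4467,.0155,.0215,.058),"bmB":(.458,-.4235,.026,.07)}.items():
    s=np.sign(y)
    u,v=c.proj([x,y+s*r,h]); v=int(round(v)); u=int(round(u)); d=int(-s)
    # outward-side rim edge, walking inward
    us=np.arange(u+int(s)*(-1)*5*1, u+int(s)*5, int(s)) if s>0 else np.arange(u+5,u-6,-1)
    L=im[v-1:v+2].mean(0)[us]; i=half(L,6); ue=us[0]+i*(us[1]-us[0])
    print(n,"rim edge u",ue,L.astype(int),"pred y",y+s*r,"got",c.ray((ue,v),h)[1])
    u,v=c.proj([x,y-s*r,0]); v=int(round(v)); u=int(round(u))
    us=np.arange(u+5,u-6,-1) if s>0 else np.arange(u-5,u+6)
    L=im[v-1:v+2].mean(0)[us]; i=half(L,6); ue=us[0]+i*(us[1]-us[0])
    print("   base edge",ue,L.astype(int),"pred",y-s*r,"got",c.ray((ue,v),0)[1])
```

```text
bl rim edge u 87.84426229508198 [196 198 197 196 196 197 189 172 160 161] pred y 0.45899999999999996 got 0.45673009561652955
   base edge 125.49397590361446 [198 200 199 197 199 197 188 172 182 192 193] pred 0.388 got 0.3881747654309783
bmA rim edge u 204.69594594594594 [200 198 198 199 198 190 170 163 164 173] pred y 0.1455 got 0.14597522828328668
   base edge 225.75280898876403 [199 200 199 200 199 198 179 182 208 219 221] pred 0.0935 got 0.09310027304125877
bs rim edge u 245.265625 [200 200 198 200 200 201 201 181 200 214] pred y 0.037 got 0.03448571579283424
   base edge 259.4931506849315 [199 200 201 199 202 190 200 216 220 221 220] pred -0.005999999999999998 got -0.006294572347617711
bmB rim edge u 420.3306451612903 [198 197 196 199 199 206 188 170 162 162 162] pred y -0.4495 got -0.4500513529198077
   base edge 391.97777777777776 [199 198 198 198 197 192 179 186 193 192 193] pred -0.39749999999999996 got -0.3982351275331934
```

Positions are now clear. The beakers are large (.4435,.422), mediums (.4438,.1195) and (.458,-.4235), and small (.4467,.0145). I'll turn the tool so x_tool is +y and y_tool is +x, then go over the far medium cover.

>>> play_rows(
  moves=[
    {"delta_rot": [0,0,-7],"hand": 0.1},
    {"delta_rot": [0,0,-7],"hand": 0.1},
    {"delta_rot": [0,0,-7],"hand": 0.1},
    {"delta_rot": [0,0,-7],"hand": 0.1},
    {"delta_rot": [0,0,-7],"hand": 0.1},
    {"delta_rot": [0,0,-7],"hand": 0.1},
    {"delta_rot": [0,0,-7],"hand": 0.1},
    {"delta_rot": [0,0,-7],"hand": 0.1},
    {"delta_rot": [0,0,-7],"hand": 0.1},
    {"delta_rot": [0,0,-1.7],"hand": 0.1},
    {"delta_pos": [0.6,3.8,0],"hand": 0.1},
    {"delta_pos": [0.6,3.8,0],"hand": 0.1},
    {"delta_pos": [0.6,3.8,0],"hand": 0.1},
    {"delta_pos": [0.6,3.8,1],"hand": 0.1},
    {"delta_pos": [0.6,3.8,2],"hand": 0.1},
    {"delta_pos": [0.6,3.8,2],"hand": 0.1},
    {"delta_pos": [0.6,3.8,2],"hand": 0.1},
    {"delta_pos": [0.6,3.8,2],"hand": 0.1},
    {"delta_pos": [0.6,3.8,2],"hand": 0.1},
    {"hand": 0.1},
  ],
)

```text
$.moves[0]: bad value
```

>>> play_rows(
  moves=[
    {"delta_pos": [0,0,0],"delta_rot": [0,0,-7],"hand": 0.1},
    {"delta_pos": [0,0,0],"delta_rot": [0,0,-7],"hand": 0.1},
    {"delta_pos": [0,0,0],"delta_rot": [0,0,-7],"hand": 0.1},
    {"delta_pos": [0,0,0],"delta_rot": [0,0,-7],"hand": 0.1},
    {"delta_pos": [0,0,0],"delta_rot": [0,0,-7],"hand": 0.1},
    {"delta_pos": [0,0,0],"delta_rot": [0,0,-7],"hand": 0.1},
    {"delta_pos": [0,0,0],"delta_rot": [0,0,-7],"hand": 0.1},
    {"delta_pos": [0,0,0],"delta_rot": [0,0,-7],"hand": 0.1},
    {"delta_pos": [0,0,0],"delta_rot": [0,0,-7],"hand": 0.1},
    {"delta_pos": [0,0,0],"delta_rot": [0,0,-1.7],"hand": 0.1},
    {"delta_pos": [0.6,3.8,0],"delta_rot": [0,0,0],"hand": 0.1},
    {"delta_pos": [0.6,3.8,0],"delta_rot": [0,0,0],"hand": 0.1},
    {"delta_pos": [0.6,3.8,0],"delta_rot": [0,0,0],"hand": 0.1},
    {"delta_pos": [0.6,3.8,1],"delta_rot": [0,0,0],"hand": 0.1},
    {"delta_pos": [0.6,3.8,2],"delta_rot": [0,0,0],"hand": 0.1},
    {"delta_pos": [0.6,3.8,2],"delta_rot": [0,0,0],"hand": 0.1},
    {"delta_pos": [0.6,3.8,2],"delta_rot": [0,0,0],"hand": 0.1},
    {"delta_pos": [0.6,3.8,2],"delta_rot": [0,0,0],"hand": 0.1},
    {"delta_pos": [0.6,3.8,2],"delta_rot": [0,0,0],"hand": 0.1},
    {"delta_pos": [0,0,0],"delta_rot": [0,0,0],"hand": 0.1},
  ],
  squeeze=40,
)

```text
time_s: 1.77
ee_pos: [0.5514, -0.395, 0.1159]
orientation: [-2.208, -2.22, -0.001]
force: [-1.8, 0.6, -1.5]
opening: 0.55
grip_force: 0.0
```

```bash
python3 -c "
from h import *
s=telemetry.get_state();print(s['time_s'],s['ee_pos'],s['orientation'],s['joint_pos'],s['force'],s['opening']);print(moves([.560,-.396,.10]))"
```

```text
1.7667 [ 0.5514 -0.395   0.1159] [-2.2079 -2.2203 -0.0011] [-0.6226  0.6687  0.3715  1.2837  0.0023  0.9426] [-1.8041  0.5843 -1.5266] 0.5496525949953035
[-0.1196  0.8656  1.5841]
```

>>> play_rows(
  moves=[
    {"delta_pos": [-0.1,0.8,1.5],"delta_rot": [0,0,0],"hand": 0.1},
    {"delta_pos": [0,0,2.5],"delta_rot": [0,0,0],"hand": 0.1},
    {"delta_pos": [0,0,2.5],"delta_rot": [0,0,0],"hand": 0.1},
    {"delta_pos": [0,0,1.5],"delta_rot": [0,0,0],"hand": 0.1},
    {"delta_pos": [0,0,1],"delta_rot": [0,0,0],"hand": 0.1},
    {"delta_pos": [0,0,0],"delta_rot": [0,0,0],"hand": 0.1},
    {"delta_pos": [0,0,0],"delta_rot": [0,0,0],"hand": 0.1},
    {"delta_pos": [0,0,0],"delta_rot": [0,0,0],"hand": 0.1},
  ],
)

```text
time_s: 2.43
ee_pos: [0.5566, -0.4017, 0.0371]
orientation: [2.221, 2.218, 0.001]
force: [1.1, 0.1, -0.3]
opening: 0.547
grip_force: 0.0
```

```bash
python3 -c "
from h import *
print(moves([.560,-.396,.0135]))"
```

```text
[0.5754 0.3351 2.3564]
```

>>> play_rows(
  moves=[
    {"delta_pos": [0.57,0.33,1.0],"delta_rot": [0,0,0],"hand": 0.1},
    {"delta_pos": [0,0,0.8],"delta_rot": [0,0,0],"hand": 0.1},
    {"delta_pos": [0,0,0.4],"delta_rot": [0,0,0],"hand": 0.1},
    {"delta_pos": [0,0,0],"delta_rot": [0,0,0],"hand": 0.1},
    {"delta_pos": [0,0,0],"delta_rot": [0,0,0],"hand": 0.1},
  ],
)

```text
time_s: 2.85
ee_pos: [0.5589, -0.3946, 0.0125]
orientation: [-2.221, -2.22, 0.0]
force: [0.8, -0.7, -0.2]
opening: 0.549
grip_force: 0.0
```

```bash
python3 -c "
from h import *
print(moves([.560,-.396,.0135]))
cv2.imwrite('pics/s1.png',cv2.resize(vision.camera('side')[90:190,240:373],(798,600),interpolation=cv2.INTER_CUBIC))"
```

```text
[-0.1442  0.1103 -0.0973]
```

View pics/s1.png

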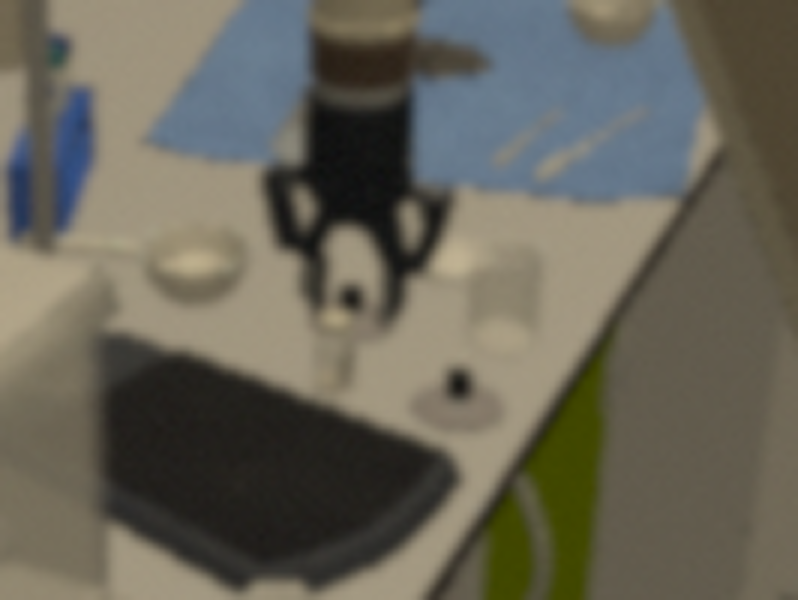

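The knob at (350,297) lies between the open fingers. Closing.

>>> play_rows(
  moves=[
    {"delta_pos": [0,0,0],"delta_rot": [0,0,0],"hand": -1},
    {"delta_pos": [0,0,0],"delta_rot": [0,0,0],"hand": -1},
    {"delta_pos": [0,0,0],"delta_rot": [0,0,0],"hand": -1},
    {"delta_pos": [0,0,0],"delta_rot": [0,0,0],"hand": -1},
    {"delta_pos": [0,0,0],"delta_rot": [0,0,0],"hand": -1},
    {"delta_pos": [0,0,0],"delta_rot": [0,0,0],"hand": -1},
    {"delta_pos": [0,0,0],"delta_rot": [0,0,0],"hand": -1},
  ],
)

```text
time_s: 3.48
ee_pos: [0.5595, -0.3952, 0.0136]
orientation: [2.222, 2.22, 0.0]
force: [0.4, 0.0, 1.7]
opening: 0.189
grip_force: 39.1
```

>>> play_rows(
  moves=[
    {"delta_pos": [0,0,-1],"delta_rot": [0,0,0],"hand": -1},
    {"delta_pos": [0,0,-2.5],"delta_rot": [0,0,0],"hand": -1},
    {"delta_pos": [0,0,-3],"delta_rot": [0,0,0],"hand": -1},
    {"delta_pos": [0,-0.5,-2],"delta_rot": [0,0,0],"hand": -1},
    {"delta_pos": [-0.4,-1.5,-1],"delta_rot": [0,0,0],"hand": -1},
    {"delta_pos": [-0.5,-2,0],"delta_rot": [0,0,0],"hand": -1},
    {"delta_pos": [-0.5,-2,0],"delta_rot": [0,0,0],"hand": -1},
    {"delta_pos": [-0.5,-2,0],"delta_rot": [0,0,0],"hand": -1},
    {"delta_pos": [-0.5,-1.5,0],"delta_rot": [0,0,0],"hand": -1},
    {"delta_pos": [-0.4,-0.7,0],"delta_rot": [0,0,0],"hand": -1},
    {"delta_pos": [0,0,0],"delta_rot": [0,0,0],"hand": -1},
    {"delta_pos": [0,0,0],"delta_rot": [0,0,0],"hand": -1},
    {"delta_pos": [0,0,0],"delta_rot": [0,0,0],"hand": -1},
  ],
)

```text
time_s: 4.57
ee_pos: [0.4582, -0.4228, 0.1084]
orientation: [2.221, 2.221, 0.001]
force: [0.2, -0.2, -0.7]
opening: 0.188
grip_force: 39.1
```

```bash
python3 -c "
from h import *
s=telemetry.get_state();print(s['ee_pos'],s['opening'],s['grip_force']);print(moves([.4575,-.4238,.095]))
a=vision.camera('top');b=vision.camera('side');cv2.imwrite('pics/t2.png',a);cv2.imwrite('pics/s2.png',b)
f=lambda i:cv2.resize(i,(400,400),interpolation=cv2.INTER_CUBIC)
cv2.imwrite('pics/v2.png',np.hstack([f(a[180:240,370:430]),f(b[100:160,293:353])]))"
```

```text
[ 0.4582 -0.4228  0.1084] 0.18770084273485643 39.09423689794494
[-0.1026 -0.0718  1.3393]
```

View pics/v2.png

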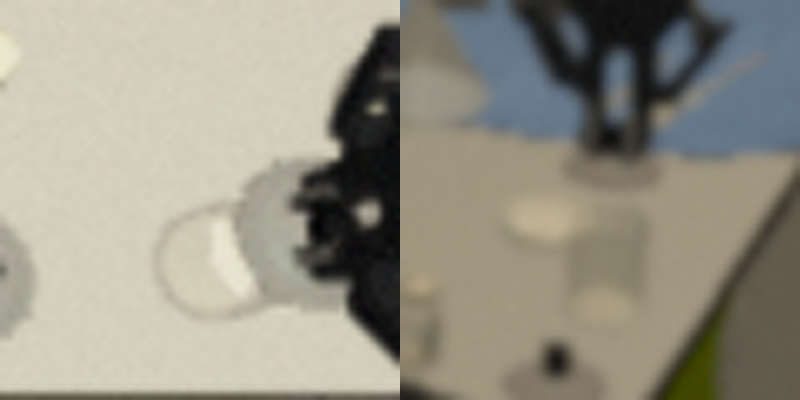

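Run:
```python
from h import *
t=Cam("top");s=Cam("side")
a=cv2.imread("pics/t2.png").astype(float);b=cv2.imread("pics/s2.png").astype(float)
P=np.array([.4582,-.4228+(-.396+.3952)*1,.1084-.0136+.0085])
p=t.proj(P);q=s.proj(P);print("pred top",p,"side",q)
u=int(round(p[0]));
L=a[int(p[1])-1:int(p[1])+2].mean((0,2));print("top row",int(p[1]),398,L[398:412].astype(int), "pred left edge",t.proj(P+[0,.031,0])[0])
C=a[:,int(p[0])-5:int(p[0])-2].mean((1,2));print("top col",int(p[0])-4,198,C[198:234].astype(int))
for r in(124,125,126,127): print("side row",r,310,b[r].mean(1)[312:338].astype(int))
```

```text
pred top [416.1834 214.6897] side [324.261  124.7801]
top row 214 398 [194 194 197 202 218 217 204 165 157 158 159 164 166 165] pred left edge 404.607429727181
top col 412 198 [201 202 200 200 200 190 165 156 155 158 157 148 143 148 161 166 165 164
 166 163 163 166 166 162 160 158 155 166 202 200 201 201 202 202 202 203]
side row 124 310 [145 146 146 144 141 129 120 114 110 106 105 107 108 103  94  89  95 103
 111 122 133 139 140 135 132 132]
side row 125 310 [146 145 146 145 140 128 118 114 115 115 116 118 118 115 111 109 111 114
 115 121 132 141 144 143 143 142]
side row 126 310 [146 146 145 146 144 135 124 118 116 116 116 117 119 118 118 116 116 116
 116 122 134 144 146 146 146 146]
side row 127 310 [146 146 146 145 145 141 136 131 126 122 119 117 119 119 118 119 119 120
 123 130 140 145 146 147 146 147]
```

Held level, and the flange is within 0.5 mm of the robot's prediction in the top view. It's already over the beaker, so down it goes.

>>> play_rows(
  moves=[
    {"delta_pos": [0,0,1],"delta_rot": [0,0,0],"hand": -1},
    {"delta_pos": [0,0,0.8],"delta_rot": [0,0,0],"hand": -1},
    {"delta_pos": [0,0,0.5],"delta_rot": [0,0,0],"hand": -1},
    {"delta_pos": [0,0,0.3],"delta_rot": [0,0,0],"hand": -1},
    {"delta_pos": [0,0,0.2],"delta_rot": [0,0,0],"hand": -1},
    {"delta_pos": [0,0,0],"delta_rot": [0,0,0],"hand": -1},
    {"delta_pos": [0,0,0],"delta_rot": [0,0,0],"hand": -1},
  ],
)

```text
time_s: 5.25
ee_pos: [0.4573, -0.4229, 0.0801]
orientation: [-2.222, -2.22, -0.0]
force: [0.3, -0.3, -0.3]
opening: 0.187
grip_force: 39.1
```

>>> play_rows(
  moves=[
    {"delta_pos": [0,0,0.15],"delta_rot": [0,0,0],"hand": -1},
    {"delta_pos": [0,0,0.1],"delta_rot": [0,0,0],"hand": -1},
    {"delta_pos": [0,0,0],"delta_rot": [0,0,0],"hand": -1},
    {"delta_pos": [0,0,0],"delta_rot": [0,0,0],"hand": -1},
  ],
)

```text
time_s: 5.58
ee_pos: [0.4573, -0.4229, 0.0779]
orientation: [2.222, 2.22, -0.0]
force: [0.1, -0.2, -1.0]
opening: 0.188
grip_force: 39.1
```

>>> play_rows(
  moves=[
    {"delta_pos": [0,0,0.1],"delta_rot": [0,0,0],"hand": -1},
    {"delta_pos": [0,0,0],"delta_rot": [0,0,0],"hand": -1},
    {"delta_pos": [0,0,0],"delta_rot": [0,0,0],"hand": -0.3},
    {"delta_pos": [0,0,0],"delta_rot": [0,0,0],"hand": 0.1},
    {"delta_pos": [0,0,0],"delta_rot": [0,0,0],"hand": 0.1},
    {"delta_pos": [0,0,0],"delta_rot": [0,0,0],"hand": 0.1},
    {"delta_pos": [0,0,0],"delta_rot": [0,0,0],"hand": 0.1},
    {"delta_pos": [0,0,0],"delta_rot": [0,0,0],"hand": 0.1},
    {"delta_pos": [0,0,-2],"delta_rot": [0,0,0],"hand": 0.1},
    {"delta_pos": [0,0,-2],"delta_rot": [0,0,0],"hand": 0.1},
    {"delta_pos": [0,0,-2],"delta_rot": [0,0,0],"hand": 0.1},
    {"delta_pos": [0,0,0],"delta_rot": [0,0,0],"hand": 0.1},
    {"delta_pos": [0,0,0],"delta_rot": [0,0,0],"hand": 0.1},
  ],
)

```text
time_s: 6.67
ee_pos: [0.4581, -0.4236, 0.1382]
orientation: [2.22, 2.218, 0.0]
force: [-0.1, 0.4, 0.0]
opening: 0.547
grip_force: 0.0
```

```bash
python3 -c "
from h import *
b=vision.camera('side');cv2.imwrite('pics/s3.png',b);a=vision.camera('top');cv2.imwrite('pics/t3.png',a)
f=lambda i:cv2.resize(i,(400,400),interpolation=cv2.INTER_CUBIC)
cv2.imwrite('pics/v3.png',np.hstack([f(a[180:240,370:430]),f(b[100:160,293:353])]))
print(moves([.4515,-.312,.12]))"
```

```text
[11.0478 -0.5393  1.5963]
```

View pics/v3.png

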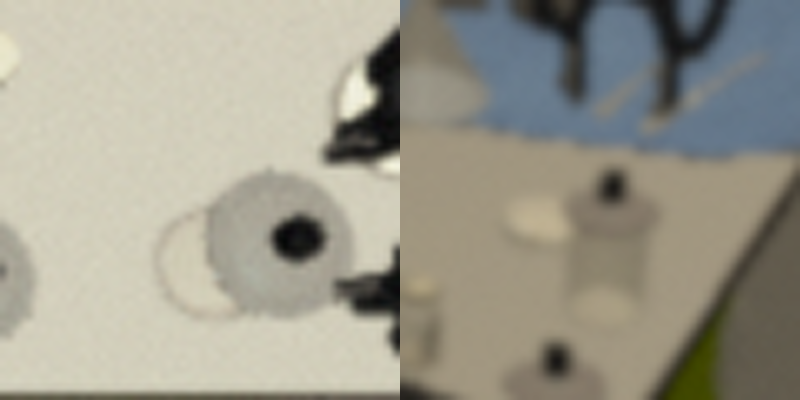

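The cover sits flat on the rim (flange at (611,215), level). Next is the medium cover at (.452,-.312).

>>> play_rows(
  moves=[
    {"delta_pos": [1.5,-0.1,0],"delta_rot": [0,0,0],"hand": 0.1},
    {"delta_pos": [3,-0.2,0],"delta_rot": [0,0,0],"hand": 0.1},
    {"delta_pos": [3.5,-0.2,0],"delta_rot": [0,0,0],"hand": 0.1},
    {"delta_pos": [2.5,-0.1,1],"delta_rot": [0,0,0],"hand": 0.1},
    {"delta_pos": [0.6,0,2],"delta_rot": [0,0,0],"hand": 0.1},
    {"delta_pos": [0,0,2.5],"delta_rot": [0,0,0],"hand": 0.1},
    {"delta_pos": [0,0,2],"delta_rot": [0,0,0],"hand": 0.1},
    {"delta_pos": [0,0,1],"delta_rot": [0,0,0],"hand": 0.1},
    {"delta_pos": [0,0,0.5],"delta_rot": [0,0,0],"hand": 0.1},
    {"delta_pos": [0,0,0],"delta_rot": [0,0,0],"hand": 0.1},
    {"delta_pos": [0,0,0],"delta_rot": [0,0,0],"hand": 0.1},
    {"delta_pos": [0,0,0],"delta_rot": [0,0,0],"hand": 0.1},
  ],
)

```text
time_s: 7.77
ee_pos: [0.4521, -0.3126, 0.0477]
orientation: [2.221, 2.219, 0.001]
force: [1.5, -0.5, 1.1]
opening: 0.552
grip_force: 0.0
```

```bash
python3 -c "
from h import *
print(moves([.4518,-.312,.0135]))"
```

```text
[ 0.0673 -0.0348  3.4234]
```

>>> play_rows(
  moves=[
    {"delta_pos": [0.05,0,1.5],"delta_rot": [0,0,0],"hand": 0.1},
    {"delta_pos": [0,0,1.2],"delta_rot": [0,0,0],"hand": 0.1},
    {"delta_pos": [0,0,0.5],"delta_rot": [0,0,0],"hand": 0.1},
    {"delta_pos": [0,0,0.2],"delta_rot": [0,0,0],"hand": 0.1},
    {"delta_pos": [0,0,0],"delta_rot": [0,0,0],"hand": 0.1},
    {"delta_pos": [0,0,0],"delta_rot": [0,0,0],"hand": 0.1},
  ],
)

```text
time_s: 8.27
ee_pos: [0.4519, -0.3118, 0.0135]
orientation: [2.221, 2.219, 0.0]
force: [0.4, 0.0, 0.5]
opening: 0.551
grip_force: 0.0
```

>>> play_rows(
  moves=[
    {"delta_pos": [0,0,0],"delta_rot": [0,0,0],"hand": -1},
    {"delta_pos": [0,0,0],"delta_rot": [0,0,0],"hand": -1},
    {"delta_pos": [0,0,0],"delta_rot": [0,0,0],"hand": -1},
    {"delta_pos": [0,0,0],"delta_rot": [0,0,0],"hand": -1},
    {"delta_pos": [0,0,0],"delta_rot": [0,0,0],"hand": -1},
    {"delta_pos": [0,0,0],"delta_rot": [0,0,0],"hand": -1},
    {"delta_pos": [0,0,0],"delta_rot": [0,0,0],"hand": -1},
    {"delta_pos": [0,0,-1],"delta_rot": [0,0,0],"hand": -1},
    {"delta_pos": [0,0,-2.5],"delta_rot": [0,0,0],"hand": -1},
    {"delta_pos": [0,-1,-3],"delta_rot": [0,0,0],"hand": -1},
    {"delta_pos": [0,-2,-3],"delta_rot": [0,0,0],"hand": -1},
    {"delta_pos": [0,-2,-2],"delta_rot": [0,0,0],"hand": -1},
    {"delta_pos": [0,-1,-1],"delta_rot": [0,0,0],"hand": -1},
    {"delta_pos": [0,0,0],"delta_rot": [0,0,0],"hand": -1},
  ],
)

```text
time_s: 9.43
ee_pos: [0.3906, -0.312, 0.1402]
orientation: [2.222, 2.216, 0.0]
force: [0.0, -0.3, -1.4]
opening: 0.184
grip_force: 39.2
```

>>> play_rows(
  moves=[
    {"delta_pos": [1,0,0],"delta_rot": [0,0,0],"hand": -1},
    {"delta_pos": [2,0,0],"delta_rot": [0,0,0],"hand": -1},
    {"delta_pos": [3,0,0],"delta_rot": [0,0,0],"hand": -1},
    {"delta_pos": [3,0,0],"delta_rot": [0,0,0],"hand": -1},
    {"delta_pos": [3,0,0],"delta_rot": [0,0,0],"hand": -1},
    {"delta_pos": [3,0,0],"delta_rot": [0,0,0],"hand": -1},
    {"delta_pos": [3,0,0],"delta_rot": [0,0,0],"hand": -1},
    {"delta_pos": [3,0,0],"delta_rot": [0,0,0],"hand": -1},
    {"delta_pos": [3,0,0],"delta_rot": [0,0,0],"hand": -1},
    {"delta_pos": [3,0,0],"delta_rot": [0,0,0],"hand": -1},
    {"delta_pos": [3,0,0],"delta_rot": [0,0,0],"hand": -1},
    {"delta_pos": [3,0,0],"delta_rot": [0,0,0],"hand": -1},
    {"delta_pos": [3,0.5,0],"delta_rot": [0,0,0],"hand": -1},
    {"delta_pos": [3,1,0],"delta_rot": [0,0,0],"hand": -1},
    {"delta_pos": [2,1.3,0],"delta_rot": [0,0,0],"hand": -1},
    {"delta_pos": [1.5,1.3,0],"delta_rot": [0,0,0],"hand": -1},
    {"delta_pos": [0.6,0.8,1],"delta_rot": [0,0,0],"hand": -1},
    {"delta_pos": [0,0.3,1],"delta_rot": [0,0,0],"hand": -1},
    {"delta_pos": [0,0,1],"delta_rot": [0,0,0],"hand": -1},
    {"delta_pos": [0,0,0],"delta_rot": [0,0,0],"hand": -1},
  ],
)

```text
time_s: 11.1
ee_pos: [0.4405, 0.1194, 0.1038]
orientation: [-2.218, -2.218, 0.011]
force: [0.2, 0.2, -0.5]
opening: 0.184
grip_force: 39.2
```

```bash
python3 -c "
from h import *
print(moves([.4438,.1195,.0785]))
a=vision.camera('top');b=vision.camera('side');cv2.imwrite('pics/t4.png',a);cv2.imwrite('pics/s4.png',b)
f=lambda i:cv2.resize(i,(400,400),interpolation=cv2.INTER_CUBIC)
cv2.imwrite('pics/v4.png',np.hstack([f(a[190:250,190:250]),f(b[180:240,244:304])]))"
```

```text
[0.0169 0.3516 2.525 ]
```

View pics/v4.png

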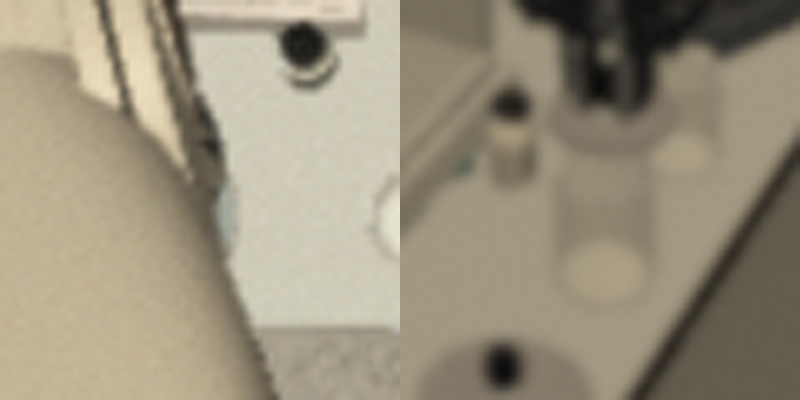

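The side view shows the cover centre (613) about 8 view px right of the beaker axis (605). That agrees with the computed +3.5 mm x correction.

>>> play_rows(
  moves=[
    {"delta_pos": [0,0.35,0],"delta_rot": [0,0,0],"hand": -1},
    {"delta_pos": [0,0,0.8],"delta_rot": [0,0,0],"hand": -1},
    {"delta_pos": [0,0,0.6],"delta_rot": [0,0,0],"hand": -1},
    {"delta_pos": [0,0,0.5],"delta_rot": [0,0,0],"hand": -1},
    {"delta_pos": [0,0,0.3],"delta_rot": [0,0,0],"hand": -1},
    {"delta_pos": [0,0,0],"delta_rot": [0,0,0],"hand": -1},
    {"delta_pos": [0,0,0],"delta_rot": [0,0,0],"hand": -1},
  ],
)

```text
time_s: 11.78
ee_pos: [0.4469, 0.1195, 0.0855]
orientation: [-2.222, -2.22, 0.001]
force: [-0.3, -0.9, -0.4]
opening: 0.189
grip_force: 39.2
```

>>> play_rows(
  moves=[
    {"delta_pos": [0,-0.3,0],"delta_rot": [0,0,0],"hand": -1},
    {"delta_pos": [0,0,0],"delta_rot": [0,0,0],"hand": -1},
    {"delta_pos": [0,0,0],"delta_rot": [0,0,0],"hand": -1},
    {"delta_pos": [0,0,0],"delta_rot": [0,0,0],"hand": -1},
  ],
)

```text
time_s: 12.12
ee_pos: [0.4443, 0.1197, 0.086]
orientation: [2.222, 2.22, 0.001]
force: [-0.3, 0.3, -0.1]
opening: 0.185
grip_force: 39.2
```

Run:
```python
from h import *
print(moves([.4438,.1195,.0775]))
c=Cam("side");im=vision.camera("side");g=im.mean(2);e=telemetry.get_state()["ee_pos"]
q=c.proj(e+[0,0,-.0136+.0085]);print("flange pred",q,"beaker axis at rim",c.proj([.4438,.1195,.07]),c.proj([.4438,.1195,.035]))
for r in(int(q[1]),int(q[1])+1,int(q[1])+2,213,216): print(r,256,g[r,256:294].astype(int))
```

```text
[-0.0225 -0.051   0.8483]
flange pred [273.5953 202.1438] beaker axis at rim [273.7684 204.9075] [273.7615 213.6457]
202 256 [121 120 119 122 125 123 110  97  98 107 114 115 115 113 112 115 118 118
 114 100  91  89  99 107 114 117 118 126 140 150 153 153 152 148 142 137
 141 146]
203 256 [129 121 112 111 115 112 101  91  98 108 113 116 117 118 119 120 121 122
 120 114 109 109 114 117 118 117 118 127 141 150 153 154 153 150 144 141
 144 147]
204 256 [133 125 110 107 109 108  97  91 102 113 116 115 117 117 119 119 121 120
 120 120 118 117 120 118 118 116 119 130 143 150 154 152 153 151 145 143
 145 148]
213 256 [148 148 148 148 148 148 148 147 147 145 140 131 125 125 126 127 129 129
 128 129 128 128 125 124 123 126 137 144 148 148 148 148 148 148 149 148
 147 137]
216 256 [148 148 147 148 148 148 148 148 148 147 139 131 125 126 131 135 139 142
 143 143 140 135 131 127 124 128 137 144 148 149 149 149 150 148 147 138
 115  82]
```

>>> play_rows(
  moves=[
    {"delta_pos": [0,-0.05,0.4],"delta_rot": [0,0,0],"hand": -1},
    {"delta_pos": [0,0,0.3],"delta_rot": [0,0,0],"hand": -1},
    {"delta_pos": [0,0,0.15],"delta_rot": [0,0,0],"hand": -1},
    {"delta_pos": [0,0,0],"delta_rot": [0,0,0],"hand": -1},
    {"delta_pos": [0,0,0],"delta_rot": [0,0,0],"hand": -1},
  ],
)

```text
time_s: 12.58
ee_pos: [0.4435, 0.1196, 0.077]
orientation: [-2.222, -2.22, 0.001]
force: [0.3, -0.1, -1.0]
opening: 0.188
grip_force: 39.2
```

>>> play_rows(
  moves=[
    {"delta_pos": [0,0,0],"delta_rot": [0,0,0],"hand": -0.3},
    {"delta_pos": [0,0,0],"delta_rot": [0,0,0],"hand": 0.1},
    {"delta_pos": [0,0,0],"delta_rot": [0,0,0],"hand": 0.1},
    {"delta_pos": [0,0,0],"delta_rot": [0,0,0],"hand": 0.1},
    {"delta_pos": [0,0,0],"delta_rot": [0,0,0],"hand": 0.1},
    {"delta_pos": [0,0,0],"delta_rot": [0,0,0],"hand": 0.1},
    {"delta_pos": [0,0,-2],"delta_rot": [0,0,0],"hand": 0.1},
    {"delta_pos": [0,0,-2],"delta_rot": [0,0,0],"hand": 0.1},
    {"delta_pos": [0,0,-2],"delta_rot": [0,0,0],"hand": 0.1},
    {"delta_pos": [1.5,0,0],"delta_rot": [0,0,0],"hand": 0.1},
    {"delta_pos": [3,0.2,0],"delta_rot": [0,0,0],"hand": 0.1},
    {"delta_pos": [3,0.2,0],"delta_rot": [0,0,0],"hand": 0.1},
    {"delta_pos": [2,0.1,0],"delta_rot": [0,0,0],"hand": 0.1},
    {"delta_pos": [0.85,0,2],"delta_rot": [0,0,0],"hand": 0.1},
    {"delta_pos": [0,0,3],"delta_rot": [0,0,0],"hand": 0.1},
    {"delta_pos": [0,0,2],"delta_rot": [0,0,0],"hand": 0.1},
    {"delta_pos": [0,0,1.5],"delta_rot": [0,0,0],"hand": 0.1},
    {"delta_pos": [0,0,0],"delta_rot": [0,0,0],"hand": 0.1},
    {"delta_pos": [0,0,0],"delta_rot": [0,0,0],"hand": 0.1},
    {"delta_pos": [0,0,0],"delta_rot": [0,0,0],"hand": 0.1},
  ],
)

```text
time_s: 14.25
ee_pos: [0.4494, 0.2234, 0.0531]
orientation: [2.222, 2.22, 0.002]
force: [0.5, -0.3, 0.5]
opening: 0.547
grip_force: 0.0
```

```bash
python3 -c "
from h import *
print(moves([.448,.2231,.0135]))
b=vision.camera('side');cv2.imwrite('pics/s5.png',b)
cv2.imwrite('pics/v5.png',cv2.resize(b[170:270,220:320],(600,600),interpolation=cv2.INTER_CUBIC))"
```

```text
[-0.0358 -0.1495  3.9603]
```

View pics/v5.png

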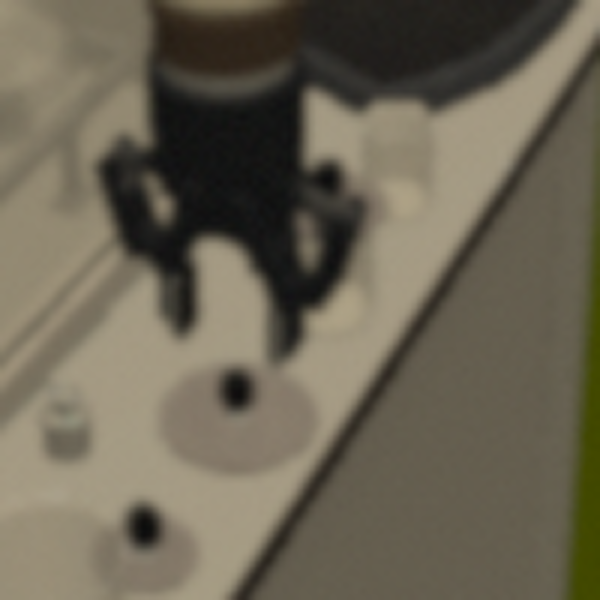

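The fingers are centred over the large cover's knob (235,388), and the covered medium beaker is partly hidden behind them. Descend and grip.

>>> play_rows(
  moves=[
    {"delta_pos": [0,-0.1,1.5],"delta_rot": [0,0,0],"hand": 0.1},
    {"delta_pos": [0,0,1.2],"delta_rot": [0,0,0],"hand": 0.1},
    {"delta_pos": [0,0,0.8],"delta_rot": [0,0,0],"hand": 0.1},
    {"delta_pos": [0,0,0.45],"delta_rot": [0,0,0],"hand": 0.1},
    {"delta_pos": [0,0,0],"delta_rot": [0,0,0],"hand": 0.1},
    {"delta_pos": [0,0,0],"delta_rot": [0,0,0],"hand": 0.1},
    {"delta_pos": [0,0,0],"delta_rot": [0,0,0],"hand": 0.1},
  ],
)

```text
time_s: 14.88
ee_pos: [0.4484, 0.2234, 0.0135]
orientation: [2.222, 2.22, 0.002]
force: [0.0, 0.1, -0.1]
opening: 0.55
grip_force: 0.0
```

>>> play_rows(
  moves=[
    {"delta_pos": [0,0,0],"delta_rot": [0,0,0],"hand": -1},
    {"delta_pos": [0,0,0],"delta_rot": [0,0,0],"hand": -1},
    {"delta_pos": [0,0,0],"delta_rot": [0,0,0],"hand": -1},
    {"delta_pos": [0,0,0],"delta_rot": [0,0,0],"hand": -1},
    {"delta_pos": [0,0,0],"delta_rot": [0,0,0],"hand": -1},
    {"delta_pos": [0,0,0],"delta_rot": [0,0,0],"hand": -1},
    {"delta_pos": [0,0,0],"delta_rot": [0,0,0],"hand": -1},
    {"delta_pos": [0,0,-1],"delta_rot": [0,0,0],"hand": -1},
    {"delta_pos": [0,0,-2.5],"delta_rot": [0,0,0],"hand": -1},
    {"delta_pos": [0,0,-3],"delta_rot": [0,0,0],"hand": -1},
    {"delta_pos": [0,0,-3],"delta_rot": [0,0,0],"hand": -1},
    {"delta_pos": [0,0,-2.5],"delta_rot": [0,0,0],"hand": -1},
    {"delta_pos": [0,0,-1.5],"delta_rot": [0,0,0],"hand": -1},
    {"delta_pos": [0,0,0],"delta_rot": [0,0,0],"hand": -1},
  ],
)

```text
time_s: 16.05
ee_pos: [0.4499, 0.2242, 0.1517]
orientation: [2.221, 2.219, 0.011]
force: [0.1, -0.7, -0.7]
opening: 0.187
grip_force: 39.3
```

>>> play_rows(
  moves=[
    {"delta_pos": [1,0,0],"delta_rot": [0,0,0],"hand": -1},
    {"delta_pos": [2,-0.1,0],"delta_rot": [0,0,0],"hand": -1},
    {"delta_pos": [3,-0.1,0],"delta_rot": [0,0,0],"hand": -1},
    {"delta_pos": [3,-0.1,0],"delta_rot": [0,0,0],"hand": -1},
    {"delta_pos": [3,-0.1,0],"delta_rot": [0,0,0],"hand": -1},
    {"delta_pos": [3,-0.1,0],"delta_rot": [0,0,0],"hand": -1},
    {"delta_pos": [2.5,0,0],"delta_rot": [0,0,0],"hand": -1},
    {"delta_pos": [1.6,0,0],"delta_rot": [0,0,0],"hand": -1},
    {"delta_pos": [0.8,0,0.5],"delta_rot": [0,0,0],"hand": -1},
    {"delta_pos": [0,0,1],"delta_rot": [0,0,0],"hand": -1},
    {"delta_pos": [0,0,0],"delta_rot": [0,0,0],"hand": -1},
    {"delta_pos": [0,0,0],"delta_rot": [0,0,0],"hand": -1},
    {"delta_pos": [0,0,0],"delta_rot": [0,0,0],"hand": -1},
    {"delta_pos": [0,0,0],"delta_rot": [0,0,0],"hand": -1},
  ],
)

```text
time_s: 17.22
ee_pos: [0.4432, 0.4211, 0.1329]
orientation: [2.224, 2.219, -0.0]
force: [0.7, -0.0, -0.2]
opening: 0.189
grip_force: 39.2
```

Run:
```python
from h import *
print(moves([.4435,.422,.102]))
c=Cam("side");b=vision.camera("side");g=b.mean(2);e=telemetry.get_state()["ee_pos"]
a=vision.camera("top");cv2.imwrite('pics/s6.png',b);cv2.imwrite('pics/t6.png',a)
q=c.proj(e+[0,0,-.0136+.0085]);print("flange pred",q,"beaker axis mid",c.proj([.4435,.422,.047]))
for r in(int(q[1])+1,int(q[1])+3,274,278): print(r,206,g[r,206:250].astype(int))
f=lambda i:cv2.resize(i,(400,480),interpolation=cv2.INTER_CUBIC)
cv2.imwrite('pics/v6.png',np.hstack([f(a[190:250,80:130]),f(b[225:305,193:260])]))
```

```text
[0.0873 0.0279 3.0931]
flange pred [225.9126 251.6919] beaker axis mid [227.7336 274.3671]
252 206 [109 110 112 115 119 122 123 123 123 122 122 119 120 118 117 114 116 118
 120 123 117  99  86  83  81  89 103 116 123 123 123 123 123 123 123 124
 128 136 143 148 151 152 153 153]
254 206 [109 114 129 137 133 127 124 122 123 122 122 122 120 120 121 121 122 123
 124 123 122 116 115 114 116 121 124 125 126 124 124 124 122 121 116 100
  82  74  82 103 126 143 150 152]
274 206 [152 153 153 152 152 152 153 153 148 138 127 125 125 126 129 130 131 132
 133 133 134 133 134 134 133 132 132 132 130 130 128 126 126 124 129 139
 148 153 153 154 153 155 153 154]
278 206 [153 152 152 153 153 154 153 153 150 142 133 125 125 126 130 134 140 145
 150 154 156 156 158 159 158 158 157 154 153 149 145 138 131 127 128 137
 147 152 153 153 153 154 153 153]
```

View pics/v6.png

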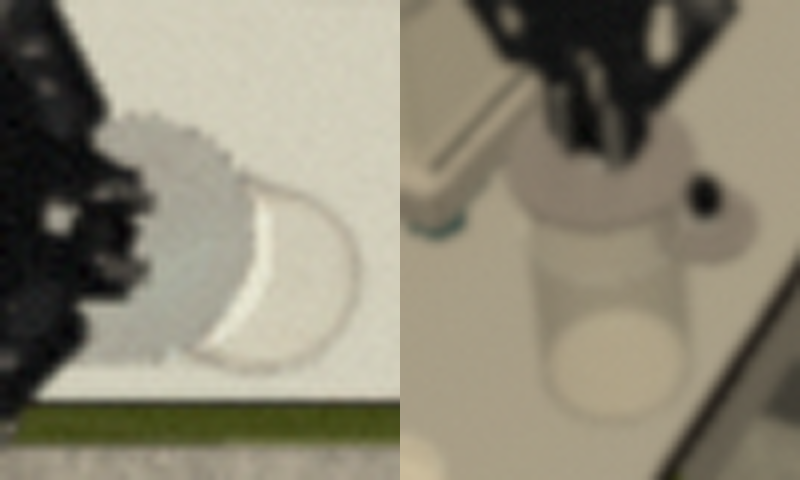

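Held level above the large beaker, with the side axis matching to 0.3 px. Lower with +1.3 mm in y.

>>> play_rows(
  moves=[
    {"delta_pos": [0.13,0.03,0.8],"delta_rot": [0,0,0],"hand": -1},
    {"delta_pos": [0,0,0.8],"delta_rot": [0,0,0],"hand": -1},
    {"delta_pos": [0,0,0.5],"delta_rot": [0,0,0],"hand": -1},
    {"delta_pos": [0,0,0.2],"delta_rot": [0,0,0],"hand": -1},
    {"delta_pos": [0,0,0],"delta_rot": [0,0,0],"hand": -1},
    {"delta_pos": [0,0,0],"delta_rot": [0,0,0],"hand": -1},
    {"delta_pos": [0,0,0],"delta_rot": [0,0,0],"hand": -1},
  ],
)

```text
time_s: 17.9
ee_pos: [0.4433, 0.4236, 0.1098]
orientation: [2.222, 2.221, 0.0]
force: [0.2, 0.1, -1.1]
opening: 0.186
grip_force: 39.2
```

>>> play_rows(
  moves=[
    {"delta_pos": [-0.1,0,0.3],"delta_rot": [0,0,0],"hand": -1},
    {"delta_pos": [0,0,0.3],"delta_rot": [0,0,0],"hand": -1},
    {"delta_pos": [0,0,0.2],"delta_rot": [0,0,0],"hand": -1},
    {"delta_pos": [0,0,0],"delta_rot": [0,0,0],"hand": -1},
    {"delta_pos": [0,0,0],"delta_rot": [0,0,0],"hand": -1},
  ],
)

```text
time_s: 18.32
ee_pos: [0.4431, 0.4223, 0.1015]
orientation: [2.222, 2.221, -0.001]
force: [-0.7, 0.8, -0.9]
opening: 0.188
grip_force: 39.2
```

>>> play_rows(
  moves=[
    {"delta_pos": [0,0,0],"delta_rot": [0,0,0],"hand": -0.3},
    {"delta_pos": [0,0,0],"delta_rot": [0,0,0],"hand": 0.1},
    {"delta_pos": [0,0,0],"delta_rot": [0,0,0],"hand": 0.1},
    {"delta_pos": [0,0,0],"delta_rot": [0,0,0],"hand": 0.1},
    {"delta_pos": [0,0,0],"delta_rot": [0,0,0],"hand": 0.1},
    {"delta_pos": [0,0,0],"delta_rot": [0,0,0],"hand": 0.1},
    {"delta_pos": [0,0,-2],"delta_rot": [0,0,0],"hand": 0.1},
    {"delta_pos": [0,0,-2],"delta_rot": [0,0,0],"hand": 0.1},
    {"delta_pos": [0,0,-2],"delta_rot": [0,0,0],"hand": 0.1},
    {"delta_pos": [-1.5,0,0],"delta_rot": [0,0,0],"hand": 0.1},
    {"delta_pos": [-3,0.1,0],"delta_rot": [0,0,0],"hand": 0.1},
    {"delta_pos": [-3,0.1,0],"delta_rot": [0,0,0],"hand": 0.1},
    {"delta_pos": [-1.8,0.1,0],"delta_rot": [0,0,0],"hand": 0.1},
    {"delta_pos": [0,0,0],"delta_rot": [0,0,0],"hand": 0.1},
    {"delta_pos": [0,0,0],"delta_rot": [0,0,0],"hand": 0.1},
    {"delta_pos": [0,0,0],"delta_rot": [0,0,0],"hand": 0.1},
  ],
)

```text
time_s: 19.65
ee_pos: [0.4464, 0.33, 0.162]
orientation: [-2.222, -2.22, -0.002]
force: [0.1, -0.6, -0.4]
opening: 0.546
grip_force: 0.0
```

Run:
```python
from h import *
print(moves([.446,.329,.0135]))
b=vision.camera("side");cv2.imwrite('pics/s7.png',b)
cv2.imwrite('pics/v7.png',cv2.resize(b[205:305,190:290],(600,600),interpolation=cv2.INTER_CUBIC))
```

```text
[-0.1159 -0.052  14.8514]
```

View pics/v7.png

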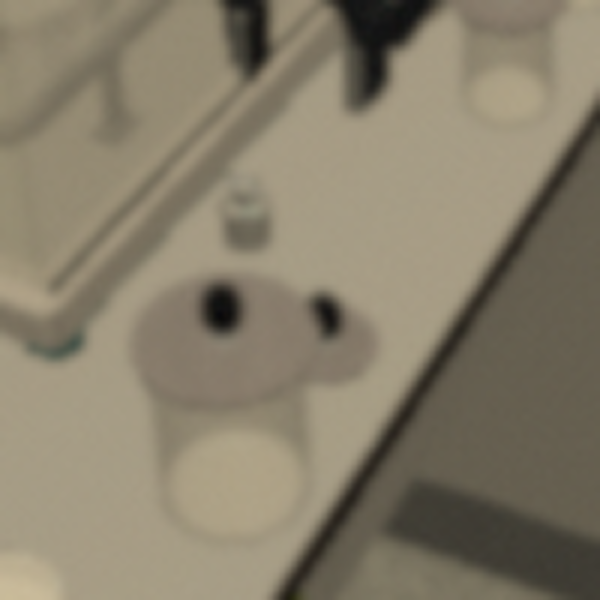

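The large cover sits flat on its beaker (flange at (225,340)), and the covered medium is visible at the top. Now down to the small cover.

>>> play_rows(
  moves=[
    {"delta_pos": [-0.12,0,1],"delta_rot": [0,0,0],"hand": 0.1},
    {"delta_pos": [0,0,2],"delta_rot": [0,0,0],"hand": 0.1},
    {"delta_pos": [0,0,2.5],"delta_rot": [0,0,0],"hand": 0.1},
    {"delta_pos": [0,0,2.5],"delta_rot": [0,0,0],"hand": 0.1},
    {"delta_pos": [0,0,2],"delta_rot": [0,0,0],"hand": 0.1},
    {"delta_pos": [0,0,1],"delta_rot": [0,0,0],"hand": 0.1},
    {"delta_pos": [0,0,0.5],"delta_rot": [0,0,0],"hand": 0.1},
    {"delta_pos": [0,0,0],"delta_rot": [0,0,0],"hand": 0.1},
    {"delta_pos": [0,0,0],"delta_rot": [0,0,0],"hand": 0.1},
    {"delta_pos": [0,0,0],"delta_rot": [0,0,0],"hand": 0.1},
  ],
)

```text
time_s: 20.53
ee_pos: [0.447, 0.3291, 0.048]
orientation: [2.222, 2.221, 0.004]
force: [-0.5, -0.6, 0.4]
opening: 0.547
grip_force: 0.0
```

>>> play_rows(
  moves=[
    {"delta_pos": [0,-0.08,1.2],"delta_rot": [0,0,0],"hand": 0.1},
    {"delta_pos": [0,0,1.1],"delta_rot": [0,0,0],"hand": 0.1},
    {"delta_pos": [0,0,0.7],"delta_rot": [0,0,0],"hand": 0.1},
    {"delta_pos": [0,0,0.4],"delta_rot": [0,0,0],"hand": 0.1},
    {"delta_pos": [0,0,0],"delta_rot": [0,0,0],"hand": 0.1},
    {"delta_pos": [0,0,0],"delta_rot": [0,0,0],"hand": 0.1},
    {"delta_pos": [0,0,0],"delta_rot": [0,0,0],"hand": 0.1},
  ],
)

```text
time_s: 21.12
ee_pos: [0.4457, 0.3285, 0.0131]
orientation: [2.222, 2.22, 0.001]
force: [0.1, -0.2, -0.2]
opening: 0.553
grip_force: 0.0
```

>>> play_rows(
  moves=[
    {"delta_pos": [0,0,0],"delta_rot": [0,0,0],"hand": -1},
    {"delta_pos": [0,0,0],"delta_rot": [0,0,0],"hand": -1},
    {"delta_pos": [0,0,0],"delta_rot": [0,0,0],"hand": -1},
    {"delta_pos": [0,0,0],"delta_rot": [0,0,0],"hand": -1},
    {"delta_pos": [0,0,0],"delta_rot": [0,0,0],"hand": -1},
    {"delta_pos": [0,0,0],"delta_rot": [0,0,0],"hand": -1},
    {"delta_pos": [0,0,0],"delta_rot": [0,0,0],"hand": -1},
    {"delta_pos": [0,0,-1],"delta_rot": [0,0,0],"hand": -1},
    {"delta_pos": [0,0,-2.5],"delta_rot": [0,0,0],"hand": -1},
    {"delta_pos": [0,0,-3],"delta_rot": [0,0,0],"hand": -1},
    {"delta_pos": [0,0,-3],"delta_rot": [0,0,0],"hand": -1},
    {"delta_pos": [0,0,-3],"delta_rot": [0,0,0],"hand": -1},
    {"delta_pos": [0,0,-2],"delta_rot": [0,0,0],"hand": -1},
    {"delta_pos": [0,0,-0.5],"delta_rot": [0,0,0],"hand": -1},
    {"delta_pos": [0,0,0],"delta_rot": [0,0,0],"hand": -1},
  ],
)

```text
time_s: 22.37
ee_pos: [0.4462, 0.3289, 0.1647]
orientation: [2.222, 2.22, 0.006]
force: [-0.8, 0.4, -0.6]
opening: 0.188
grip_force: 39.2
```

>>> play_rows(
  moves=[
    {"delta_pos": [-1,0,0],"delta_rot": [0,0,0],"hand": -1},
    {"delta_pos": [-2,0,0],"delta_rot": [0,0,0],"hand": -1},
    {"delta_pos": [-3,0,0],"delta_rot": [0,0,0],"hand": -1},
    {"delta_pos": [-3,0,0],"delta_rot": [0,0,0],"hand": -1},
    {"delta_pos": [-3,0,0],"delta_rot": [0,0,0],"hand": -1},
    {"delta_pos": [-3,0,0],"delta_rot": [0,0,0],"hand": -1},
    {"delta_pos": [-3,0,0],"delta_rot": [0,0,0],"hand": -1},
    {"delta_pos": [-3,0,0],"delta_rot": [0,0,0],"hand": -1},
    {"delta_pos": [-3,0,0],"delta_rot": [0,0,0],"hand": -1},
    {"delta_pos": [-3,0,0],"delta_rot": [0,0,0],"hand": -1},
    {"delta_pos": [-2.5,0,0],"delta_rot": [0,0,0],"hand": -1},
    {"delta_pos": [-1.5,0,0],"delta_rot": [0,0,0],"hand": -1},
    {"delta_pos": [-0.5,0,1],"delta_rot": [0,0,0],"hand": -1},
    {"delta_pos": [0,0,2],"delta_rot": [0,0,0],"hand": -1},
    {"delta_pos": [0,0,2],"delta_rot": [0,0,0],"hand": -1},
    {"delta_pos": [0,0,1],"delta_rot": [0,0,0],"hand": -1},
    {"delta_pos": [0,0,0],"delta_rot": [0,0,0],"hand": -1},
    {"delta_pos": [0,0,0],"delta_rot": [0,0,0],"hand": -1},
    {"delta_pos": [0,0,0],"delta_rot": [0,0,0],"hand": -1},
    {"delta_pos": [0,0,0],"delta_rot": [0,0,0],"hand": -1},
  ],
)

```text
time_s: 24.03
ee_pos: [0.4453, 0.0132, 0.1031]
orientation: [2.222, 2.22, 0.001]
force: [0.4, 0.1, 0.1]
opening: 0.189
grip_force: 39.1
```

Run:
```python
from h import *
print(moves([.4467,.014,.066]))
c=Cam("side");b=vision.camera("side");g=b.mean(2);e=telemetry.get_state()["ee_pos"]
a=vision.camera("top");cv2.imwrite('pics/s8.png',b);cv2.imwrite('pics/t8.png',a)
q=c.proj(e+[0,0,-.0131+.0085]);print("flange pred",q,"beaker axis mid",c.proj([.4467,.0145,.029]))
for r in(int(q[1]),int(q[1])+2,int(q[1])+4,198): print(r,270,g[r,270:302].astype(int))
f=lambda i:cv2.resize(i,(400,400),interpolation=cv2.INTER_CUBIC)
cv2.imwrite('pics/v8.png',np.hstack([f(a[190:250,225:285]),f(b[160:220,255:315])]))
```

```text
[0.0833 0.1337 3.7104]
flange pred [286.2787 180.2409] beaker axis mid [285.4605 197.4388]
180 270 [ 44  46  47  49  49  48  44  44  63  96 110 112 109 106 107 107 107 101
  93  87  89  99 109 110  94  69  53  51  49  50  49  47]
182 270 [ 53  43  42  42  44  46  49  49  58  76  92 104 110 112 114 115 116 117
 113 113 113 113 113 104  84  62  53  50  47  46  44  43]
184 270 [117  99  82  65  53  44  44  41  45  51  59  69  80  91  96  99 102 102
 100  99  96  87  78  65  53  47  46  46  50  61  74  85]
198 270 [134 115  84  51  31  34  65 101 126 135 130 125 125 127 128 130 128 130
 128 126 124 130 139 145 148 147 147 150 149 149 148 149]
```

View pics/v8.png

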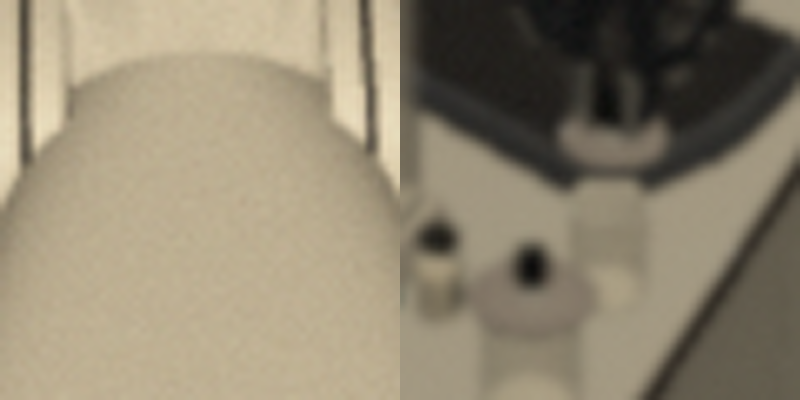

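The small cover is held level (side centre 286.6). The small beaker axis is at 285.7, so it needs +1.2 mm in x and +0.8 mm in y. The medium cover nearby is seated.

>>> play_rows(
  moves=[
    {"delta_pos": [0.08,0.12,0.6],"delta_rot": [0,0,0],"hand": -1},
    {"delta_pos": [0,0,1],"delta_rot": [0,0,0],"hand": -1},
    {"delta_pos": [0,0,0.6],"delta_rot": [0,0,0],"hand": -1},
    {"delta_pos": [0,0,0.4],"delta_rot": [0,0,0],"hand": -1},
    {"delta_pos": [0,0,0],"delta_rot": [0,0,0],"hand": -1},
    {"delta_pos": [0,0,0],"delta_rot": [0,0,0],"hand": -1},
    {"delta_pos": [0,0,0],"delta_rot": [0,0,0],"hand": -1},
  ],
)

```text
time_s: 24.72
ee_pos: [0.4465, 0.014, 0.0769]
orientation: [2.222, 2.22, 0.0]
force: [0.3, -0.2, -0.4]
opening: 0.189
grip_force: 39.1
```

>>> play_rows(
  moves=[
    {"delta_pos": [0,0,0.5],"delta_rot": [0,0,0],"hand": -1},
    {"delta_pos": [0,0,0.4],"delta_rot": [0,0,0],"hand": -1},
    {"delta_pos": [0,0,0.3],"delta_rot": [0,0,0],"hand": -1},
    {"delta_pos": [0,0,0],"delta_rot": [0,0,0],"hand": -1},
    {"delta_pos": [0,0,0],"delta_rot": [0,0,0],"hand": -1},
  ],
)

```text
time_s: 25.13
ee_pos: [0.4461, 0.014, 0.0645]
orientation: [-2.222, -2.22, 0.001]
force: [-0.1, -0.3, 0.1]
opening: 0.186
grip_force: 39.1
```

Down without contact force, so I release, rise and back off toward the robot for a clear final look.

>>> play_rows(
  moves=[
    {"delta_pos": [0,0,0],"delta_rot": [0,0,0],"hand": -0.3},
    {"delta_pos": [0,0,0],"delta_rot": [0,0,0],"hand": 0.1},
    {"delta_pos": [0,0,0],"delta_rot": [0,0,0],"hand": 0.1},
    {"delta_pos": [0,0,0],"delta_rot": [0,0,0],"hand": 0.1},
    {"delta_pos": [0,0,0],"delta_rot": [0,0,0],"hand": 0.1},
    {"delta_pos": [0,0,0],"delta_rot": [0,0,0],"hand": 0.1},
    {"delta_pos": [0,0,-2],"delta_rot": [0,0,0],"hand": 0.1},
    {"delta_pos": [0,0,-3],"delta_rot": [0,0,0],"hand": 0.1},
    {"delta_pos": [0,0,-3],"delta_rot": [0,0,0],"hand": 0.1},
    {"delta_pos": [0,0,-3],"delta_rot": [0,0,0],"hand": 0.1},
    {"delta_pos": [0,-2,-1],"delta_rot": [0,0,0],"hand": 0.1},
    {"delta_pos": [-1,-2,-1],"delta_rot": [0,0,0],"hand": 0.1},
    {"delta_pos": [-3,-2,0],"delta_rot": [0,0,0],"hand": 0.1},
    {"delta_pos": [-3,-2,0],"delta_rot": [0,0,0],"hand": 0.1},
    {"delta_pos": [-3,-2,0],"delta_rot": [0,0,0],"hand": 0.1},
    {"delta_pos": [-3,-1,0],"delta_rot": [0,0,0],"hand": 0.1},
    {"delta_pos": [-3,0,0],"delta_rot": [0,0,0],"hand": 0.1},
    {"delta_pos": [-2,0,0],"delta_rot": [0,0,0],"hand": 0.1},
    {"delta_pos": [0,0,0],"delta_rot": [0,0,0],"hand": 0.1},
    {"delta_pos": [0,0,0],"delta_rot": [0,0,0],"hand": 0.1},
  ],
)

```text
time_s: 26.8
ee_pos: [0.3359, -0.1665, 0.1947]
orientation: [-2.225, -2.217, -0.0]
force: [0.2, -0.2, -0.1]
opening: 0.547
grip_force: 0.0
```

Run:
```python
from h import *
b=vision.camera("side");cv2.imwrite('pics/s9.png',b);a=vision.camera("top");cv2.imwrite('pics/t9.png',a)
f=lambda i,s:cv2.resize(i,None,fx=s,fy=s,interpolation=cv2.INTER_CUBIC)
cv2.imwrite('pics/v9.png',np.hstack([f(b[120:310,190:345],3.15)[:598],f(a[190:240,85:265],1.6*1)[:80].repeat(1,0) if 0 else np.zeros((598,1,3),np.uint8)]))
c=Cam("side");t=Cam("top")
# knob positions at seated height z0+.027, both views
for n,(x,y,z) in {"bmB":(.458,-.4236,.063),"bmA":(.4438,.1195,.063),"bl":(.4435,.4225,.087),"bs":(.4465,.0145,.051)}.items():
    for cam,im in((c,b),(t,a)):
        p=cam.proj([x,y,z+.027]); x0,y0=(p-6).astype(int); r=im[y0:y0+13,x0:x0+13].mean(2); w=np.clip(90-r,0,None)
        yy,xx=np.mgrid[:13,:13]; k=np.array([(w*xx).sum(),(w*yy).sum()])/max(w.sum(),1)+[x0,y0]
        print(n,cam.n,"pred",p,"seen",k)
```

```text
bmB side pred [324.0828 127.7337] seen [327.3446 125.8077]
bmB top pred [413.9982 215.4152] seen [414.1089 215.297 ]
bmA side pred [273.7724 199.7947] seen [274.2465 199.6993]
bmA top pred [213.5372 221.1358] seen [213.892  220.7634]
bl side pred [226.0126 256.0272] seen [226.4505 256.0176]
bl top pred [ 97.4118 220.4856] seen [ 97.3811 220.286 ]
bs side pred [285.7593 185.5475] seen [285.0233 182.4256]
bs top pred [252.4275 220.562 ] seen [251.9329 220.379 ]
```

View pics/v9.png

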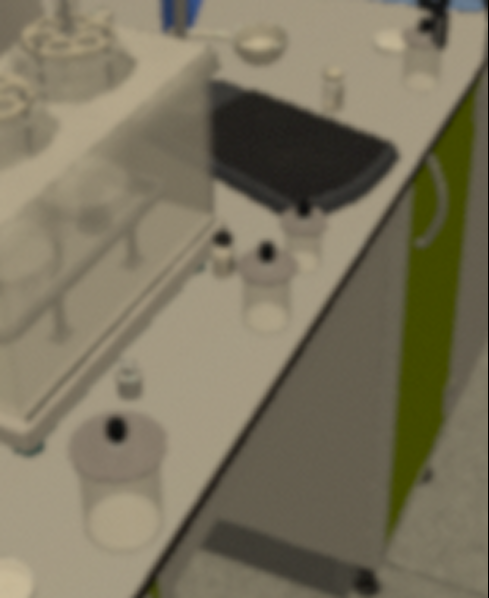

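All four covers sit level on their beakers. The knobs match their seated height to under 0.5 px, except in two side views where the gripper and stirrer plate spoil the reading. Handing in.

```bash
python3 -c "
from workcell import ctrl
print(ctrl.job_done())"
```

```text
the job is handed in; nothing more can be done
None
```

All four beakers are closed with the cover of their own size, level and released, and the job was handed in at about 27 s; the hand-in gave no verdict.

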